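# Square a flat-edged ceramic disc in a microscope specimen holder

### The job

The white ceramic disc lies askew in the black specimen holder: turn it where it lies, with a fingertip pressed lightly on its face, until its flat edge rests flush against the holder's steel alignment bar. Then slide the clamp jaw up by its post until it just touches the disc's rim opposite, and leave the disc held like that. The ceramic is brittle, so press and push gently, never lift the disc out, and leave the other things on the bench as they are.

Things in the scene. Friction and masses are not known exactly. Their poses are not given: they have to be found in the camera images.
- disc_center (a point): Centre of the white ceramic disc in the holder, half-way up. 100 mm diameter, 8 mm thick (top face 4 mm above this point), about 200 g, with one straight flat 50 mm long ground on its rim. The flat's middle lies 43.3 mm from the centre along the point's +x axis, so +x points out through the flat; z is up. It is too wide for a gripper to span.
- disc_flat (a point): Middle of the disc's flat edge, at half its thickness; axes as disc_center (+x out of the disc, square to the flat; y along the flat).
- disc: The same disc (origin at the centre of its underside, axes alike). It lies loose and slides easily on the plate (friction about 0.2); its matt upper face gives a fingertip much better grip (about 0.9), so it follows a fingertip pressed on its face with 4 to 10 N. Brittle: it chips if a finger presses or pushes on it, or the jaw pushes on it, with more than 20 N.
- bar_face (a point): Middle of the working face of the bright steel alignment bar, at the height of the disc's centre; the bar is on the side of the holder farther from the robot. +x points from the pocket into the bar, square to its face; y runs along the bar; z up. Bar 112 mm long, 14 mm thick. With the round rim at the bar the disc's centre is 50 mm before this face, with its flat on the bar 43.3 mm.
- holder: The fixed black plate, 214 by 164 mm, its top 14 mm above the bench. Origin at bench level, 51.5 mm before the bar face; axes as bar_face. Bar, jaw and two side guides stand 6 mm above it, 2 mm lower than the disc's top. The guides (64 mm long in x) have inner faces 52 mm to either side (y) of the origin: 2 mm of play for the disc. Its flat can catch on a guide it is pushed against.
- jaw_face (a point): Middle of the front face of the clamp jaw, an aluminium block 60 mm wide, 56 mm long, 6 mm high that slides on the plate between two dark strips of its own height, on the side opposite the bar. Axes as the holder's; its face is square to x and meets the disc's round rim.
- jaw_post (a point): Centre of the upright round steel post on the jaw by which it is moved: 16 mm diameter, 22 mm tall, standing on the jaw's top (11 mm above and below this point), 28 mm behind the jaw's face. Axes as the holder's. It is free on all sides above the jaw's top.
- jaw (a joint): Travel of the jaw towards the bar in m: 0 fully back, growing to at most 0.036. It needs about 2 N to slide and stays where it is left. It meets the rim of a disc that lies flat to the bar at about 0.030.
- petri: Covered glass dish, 63 mm across, 15 mm high, beside the holder; leave alone. Origin at the centre of its underside.
- tweezers: Steel tweezers 130 mm long, 8 mm high, lying beside the holder on its other side; leave alone. Origin on its underside near the middle, x along them.
- blank: Plain round ceramic disc without a flat, 100 mm across, 8 mm thick, lying on the bench apart from the holder; not the one to work on. Origin at the centre of its underside.
- blower: Black rubber dust blower, 60 mm across, 100 mm tall; leave alone. Origin at the centre of its underside.
- marker: Marker pen 115 mm long, 13 mm thick, lying on the bench; leave alone. Origin on its underside at the middle.
- tuberack: White rack with empty capped test tubes, 66 by 220 mm, 112 mm tall; leave alone. Origin at the centre of its underside.
- washbottle: White squeeze bottle with a bent spout, 68 mm across, 195 mm tall; leave alone. Origin at the centre of its underside.
Not all that is in view belongs to the job. Leave any red look-alike of the disc alone.

How it is judged:
By the outcome, as a careful person would: the job done as asked, in the order asked, and still so for the second after the job is handed in, with the robot touching nothing.
It also fails if it takes over 72 s, if anything falls off the work surface, if the arm or the gripper's body presses on something with over 40 N, if the wrist force passes 120 N, or if a joint passes its speed limit or range.

### The arm

A 6-joint arm with a two-finger parallel gripper is mounted at the origin on the work surface. World frame = base frame: x ahead of the robot, y to its left, z up, the work surface at z = 0. Lengths are in m, angles in rad, forces in N, time in s.
With the tool pointing down it reaches from about 0.225 to 0.875 m from the base axis. Payload 3.4 kg.
Tool frame: the origin (TCP) lies where the fingers leave the gripper's body, on its centre line; the fingertips stand 73 mm ahead of it and the grasp point (between the pads) lies 54 mm ahead of it; x points along the fingers, y is the direction in which the jaws open and shut, and the axes are right-handed (so a half turn about x gives the same grasp; the last joint's range is limited). The gripper opens to 85 mm and grips with 20 to 120 N. Pads are 22 mm wide; open, the fingers measure 114 mm over their backs; the gripper's body (76 mm by 85 mm) begins 54 mm behind the grasp point. The pads swing forward as they close: fully open they stand 13 mm farther back than shut.
Start: joints at [1.148, 0.276, 1.505, -0, 1.361, -0.121], TCP at [0.171, 0.549, 0.304] pointing down, gripper open.
Joint ranges: [-2.89, 2.89], [-0.75, 2.08], [0.22, 2.7], [-1.18, 4.32], [0.11, 2.71], [-2.7, 2.7]. Speed limits (rad/s): [2.57, 2.57, 3.14, 3.14, 3.14, 3.14].

### API

Orientations are given as a unit quaternion [w, x, y, z].
In Python, from rig import manip gives the robot as it stands.
- The arm moves only by the tool play_rows, never from a script. Its argument "steps" is a list of rows, each a list of 5 numbers: the closure, from 0 (fully open) to 1 (shut), then the shift along the tool's x, y, z as a fraction of full scale, then the turn about the tool's x as a fraction of full scale. In form: [[grip, tx, ty, tz, twist], ...]. A call has 1 to 20 rows; each row shifts and turns the commanded pose from where the row before left it, along the tool's axes as they then stand; what a row does not reach is not made up. Full scale, the value 1, is 0.03 m for a shift and 6 degrees for a turn. A row lasts 1/10 s, in which the tool goes at most 50 mm and 8.59 degrees, less where a joint would pass 70% of its speed; a pose out of reach is approached as far as the arm can. A call with a number of a shift or a turn outside -1 to 1 is refused whole. A call with a gripper value outside its range is refused whole. The fingers move at their own pace and stop on an object; "newtons" is the grip in N (left out, the last holds). Time passes only in rows, so rows that do not move let the fingers close. It gives the time, the measured TCP pose, the force and the opening at its end, in the units of the state.
- manip.get_state(): the state, without advancing time (a new reading comes with each control period).
- manip.get_image(name): name is "scene" or "top" or "wrist"; returns (picture, depth): 420x560x3 uint8, red, green, blue; 420x560 float32, m along the optical axis (not along the pixel's ray), 0 where there is no reading.
- manip.camera_model(name): a dict with "mtx" (3x3 intrinsics, pixels), "k1" (the pictures are not rectified: a ray, as slopes to the right and down, at radius r is drawn at 1 + k1 r^2 times it, then the intrinsics apply), "R" (3x3) and "t" (3): a world point X has camera coordinates R X + t. Camera axes: x right, y down, z forward; pixel columns grow to the right and rows downward; lengths in m; the calibration is good to about 2 mm. A picture is of the moment at which its call begins: read the wrist's pose just before it. camera_model takes no time and is no camera call; for the wrist camera it gives the pose at the moment of the call.
- manip.sign_off(): hands the job in, once; it reports no verdict.
Trained networks look in the newest picture that a camera, given by its name, has taken for a name from the list of things; names that differ only in an ending like _2 or _b are one class to them, and where a whole thing is asked for, a point or a joint stands for the part that bears it (a point fixed in the world has none). Each returns a list of dicts, best first, with "conf" (0 to 1); they miss things now and then, are a little off and sometimes report something else, mostly with a low value. They report only what shows in the picture. A call takes as long as a camera call. They do not tell look-alikes from the thing itself.
- manip.regions_of(camera, query): "mask" (420x560 bool, what is visible of it).
- manip.mark_of(camera, query): "location" ([x, y, z] in m, in the coordinates of the camera as it stood for that picture, good to about 4 mm: a listed point, or the origin of a listed thing).
The state is a dict: "clock": time; "qpos": joint angles; "qd": joint speeds; "effort": joint torques, N m; "position": TCP position; "ee_rot": TCP orientation; "contact_force": force on the tool from outside, world axes, zero at the start; "moment": the same for the moment, N m; "width": finger opening in m.
Only numpy, scipy, OpenCV 4.12 (cv2) and the standard library are available. Lean on these libraries where they do the work, as an engineer would, in place of code of your own. Each camera call takes 0.05 s, during which the arm holds its last target.

## Working session

There is one attempt and no reset: what is moved stays moved. The work goes in short steps, Python scripts to look and compute and a tool call to move; the robot and the scene stay as the last step left them, time stands still between calls to the robot, and variables do not carry over. Pictures are saved under pics/ and viewed, and the job is handed in when it is done.

Besides the shell and the picture viewer there is one more tool, called by a JSON object that holds its "op" and its "data", one argument or row to a line. play_rows: Moves the arm, as the interface text tells. Its arguments: {"type":"object","properties":{"steps":{"type":"array","items":{"type":"array","items":{"type":"number"}}},"newtons":{"type":"number"}},"required":["steps"]}

```bash
mkdir -p pics
cat > h.py <<'E'
import numpy as np,cv2
from rig import manip
def save(n,f):
    im,d=manip.get_image(n); cv2.imwrite(f'pics/{f}.png',im[:,:,::-1]); np.save(f'pics/{f}.npy',d); return im,d
def c2w(cm,p): return np.array(cm['R']).T@(np.array(p)-np.array(cm['t']))
def ray(cm,uv):
    K=np.array(cm['mtx'],float); p=np.array([(uv[0]-K[0,2])/K[0,0],(uv[1]-K[1,2])/K[1,1]])
    s=p.copy()
    for _ in range(20): s=p/(1+cm['k1']*(s@s))
    return s
def onplane(cm,uv,z):
    s=ray(cm,uv); R=np.array(cm['R']); t=np.array(cm['t'])
    d=R.T@np.array([s[0],s[1],1]); o=-R.T@t
    return o+d*(z-o[2])/d[2]
def proj(cm,X):
    c=np.array(cm['R'])@np.array(X)+np.array(cm['t']); s=c[:2]/c[2]; s=s*(1+cm['k1']*(s@s))
    K=np.array(cm['mtx']); return s*[K[0,0],K[1,1]]+K[:2,2]
E
python3 - <<'E'
from h import *
s=manip.get_state(); print(s)
for n in ['scene','top']:
    save(n,n+'0'); cm=manip.camera_model(n); print(n,cm)
    for q in ['disc_center','disc_flat','bar_face','jaw_face','jaw_post','holder','petri','blank','tweezers']:
        for r in manip.mark_of(n,q)[:2]: print(q,round(r['conf'],2),c2w(cm,r['location']).round(4))
print(manip.get_state()['clock'])
E
```

```text
{'clock': 0.0, 'qpos': array([ 1.14801047e+00,  2.76561000e-01,  1.50613311e+00,  7.00979157e-06,
        1.36068559e+00, -1.20975237e-01]), 'qd': array([-0.00092724,  0.0015685 ,  0.00072343,  0.00097471,  0.00027786,
       -0.00032097]), 'effort': array([-2.70290970e-03, -4.16766000e+01, -2.45803839e+01, -2.57246420e-04,
        1.07433010e-02,  4.62036169e-06]), 'position': array([0.17074373, 0.54864787, 0.30305898]), 'ee_rot': array([ 0.69889842,  0.10569415,  0.69924243, -0.10691006]), 'contact_force': array([ 0.17869854,  0.12972627, -0.41697227]), 'moment': array([ 0.01521483,  0.02237383, -0.0207526 ]), 'width': 0.08528364158338103}
scene {'mtx': array([[465.07170358,   0.        , 273.21687533],
       [  0.        , 465.07170358, 207.97403128],
       [  0.        ,   0.        ,   1.        ]]), 'k1': 0.018676851524637203, 'R': array([[-0.89893026,  0.43781129,  0.01567355],
       [ 0.24724724,  0.53654187, -0.80684052],
       [-0.36165341, -0.72141812, -0.59056135]]), 't': array([ 0.52426775, -0.09559439,  1.42024914])}
disc_center 0.97 [0.5814 0.1109 0.0151]
disc_cent
[... 634 characters left out ...]
.99991062e-01, -4.19788488e-03],
       [-9.79988433e-01,  3.42481806e-04, -1.99054147e-01],
       [ 1.99053806e-01,  4.21404216e-03, -9.79979502e-01]]), 't': array([0.01788155, 0.59620726, 1.22145855])}
disc_center 0.77 [ 0.4835 -0.1117  0.009 ]
disc_center 0.75 [0.7597 0.1201 0.005 ]
disc_flat 0.83 [0.5382 0.1079 0.0169]
disc_flat 0.74 [ 0.4369 -0.1078  0.0028]
bar_face 0.91 [0.6331 0.1145 0.0161]
jaw_face 0.82 [0.5195 0.12   0.0187]
jaw_face 0.62 [0.4939 0.1195 0.031 ]
jaw_post 0.62 [0.4943 0.1206 0.0301]
holder 0.64 [0.634  0.1126 0.0153]
petri 0.67 [0.6086 0.2423 0.0038]
blank 0.75 [ 0.4703 -0.4071  0.0005]
tweezers 0.4 [ 0.5935 -0.0015  0.001 ]
tweezers 0.24 [0.5051 0.4134 0.0008]
1.0
```

Run:
```python
import cv2
im=cv2.imread('pics/top0.png'); cv2.imwrite('pics/a.png',im)
c=im[140:340,130:330]; cv2.imwrite('pics/b.png',cv2.resize(c,(600,600),interpolation=cv2.INTER_CUBIC))
```

```text
(no output)
```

View pics/top0.png

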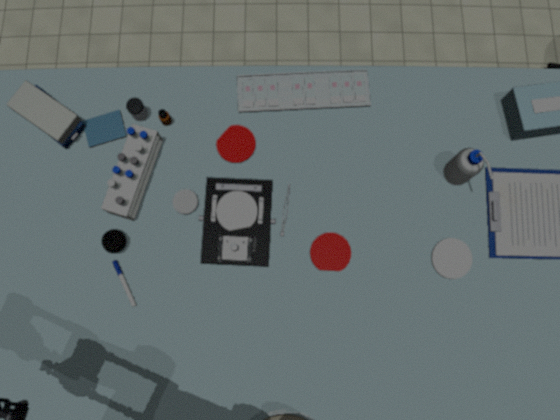

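View pics/b.png

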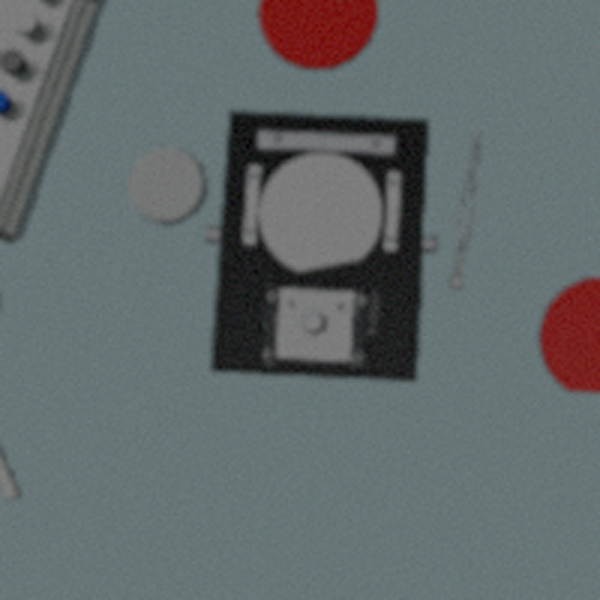

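View pics/scene0.png

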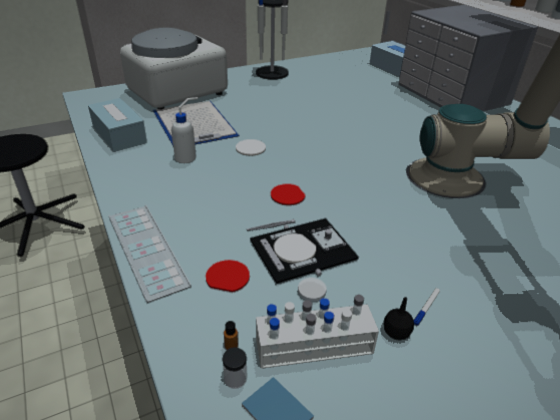

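```bash
cat >> h.py <<'E'
from scipy.spatial.transform import Rotation as Ro
def R_tool(s=None):
    q=(s or manip.get_state())['ee_rot']; return Ro.from_quat([q[1],q[2],q[3],q[0]]).as_matrix()
def goto(p):
    s=manip.get_state(); d=R_tool(s).T@(np.array(p)-s['position']); return d/0.03
def info():
    s=manip.get_state(); R=R_tool(s)
    print('t',round(s['clock'],2),'pos',s['position'].round(4),'F',s['contact_force'].round(2),'M',s['moment'].round(2),'w',round(s['width'],4),'yaw_y',np.degrees(np.arctan2(R[1,1],R[0,1])).round(2),'xax',R[:,0].round(4),'q',s['qpos'].round(3))
E
python3 - <<'E'
from h import *
info(); print(R_tool().round(3)); print(goto([0.54,0.112,0.30]))
E
```

```text
t 1.0 pos [0.1709 0.549  0.3039] F [ 0.11 -0.32  0.64] M [-0.02 -0.03  0.05] w 0.0851 yaw_y 72.71 xax [ 1.e-04  1.e-04 -1.e+00] q [ 1.148  0.276  1.505 -0.     1.361 -0.121]
[[ 0.     0.297  0.955]
 [ 0.     0.955 -0.297]
 [-1.     0.     0.   ]]
[  0.1306574  -10.25236873  16.07598284]
```

{"op": "play_rows", "data": {
  "steps": [
    [0.3,0,-0.6,0.945,0],
    [0.3,0,-0.6,0.945,0],
    [0.3,0,-0.6,0.945,0],
    [0.3,0,-0.6,0.945,0],
    [0.3,0,-0.6,0.945,0],
    [0.3,0,-0.6,0.945,0],
    [0.3,0,-0.6,0.945,0],
    [0.3,0,-0.6,0.945,0],
    [0.3,0,-0.6,0.945,0],
    [0.3,0,-0.6,0.945,0],
    [0.3,0,-0.6,0.945,0],
    [0.3,0,-0.6,0.945,0],
    [0.3,0,-0.6,0.945,0],
    [0.3,0,-0.6,0.945,0],
    [0.3,0,-0.6,0.945,0],
    [0.3,0,-0.6,0.945,0],
    [0.3,0,-0.6,0.945,0],
    [0.3,0,0,0,0]
  ]
}}

```text
clock: 2.8
position: [0.5429, 0.1106, 0.3036]
ee_rot: [0.7, 0.107, 0.698, -0.108]
contact_force: [-0.7, 0.6, 0.0]
width: 0.06
```

{"op": "play_rows", "data": {
  "steps": [
    [0.4,0,0,0,1],
    [0.4,0,0,0,1],
    [0.4,0,0,0,1],
    [0.4,0,0,0,1],
    [0.4,0,0,0,1],
    [0.4,0,0,0,1],
    [0.4,0,0,0,1],
    [0.4,0,0,0,1],
    [0.4,0,0,0,1],
    [0.4,0,0,0,1],
    [0.4,0,0,0,1],
    [0.4,0,0,0,1],
    [0.4,0,0,0,0]
  ]
}}

```text
clock: 4.1
position: [0.5396, 0.1142, 0.304]
ee_rot: [0.503, 0.497, 0.503, -0.497]
contact_force: [0.0, 0.0, -0.0]
width: 0.0509
```

Run:
```python
from h import *
info(); save('wrist','w1'); cm=manip.camera_model('wrist'); print(cm)
for q in ['disc_center','disc_flat','bar_face','jaw_face','jaw_post','holder']:
        for r in manip.mark_of('wrist',q)[:2]: print(q,round(r['conf'],2),c2w(cm,r['location']).round(4))
```

```text
t 4.1 pos [0.5396 0.1142 0.304 ] F [ 0.01  0.04 -0.  ] M [ 0.   -0.02  0.02] w 0.0509 yaw_y 0.75 xax [-3.e-04  4.e-04 -1.e+00] q [0.082 0.241 1.554 0.    1.347 0.069]
{'mtx': array([[316.63982877,   0.        , 279.62692919],
       [  0.        , 316.63982877, 212.63097531],
       [  0.        ,   0.        ,   1.        ]]), 'k1': -0.03241814911291772, 'R': array([[ 9.99887890e-01,  1.49540493e-02,  7.64688711e-04],
       [ 1.39921141e-02, -9.51314058e-01,  3.07905480e-01],
       [ 5.33189284e-03, -3.07860261e-01, -9.51416644e-01]]), 't': array([-0.54123833,  0.06172852,  0.41149434])}
disc_center 0.87 [ 7.604e-01  1.192e-01 -7.000e-04]
disc_center 0.75 [0.5836 0.1155 0.0168]
disc_flat 0.92 [0.5394 0.1076 0.0184]
disc_flat 0.86 [ 7.900e-01  1.556e-01 -3.000e-04]
bar_face 0.91 [0.6342 0.1118 0.0162]
jaw_face 0.77 [0.5202 0.1145 0.0164]
jaw_post 0.73 [0.4959 0.1176 0.0315]
jaw_post 0.5 [0.5202 0.1159 0.0183]
```

View pics/w1.png

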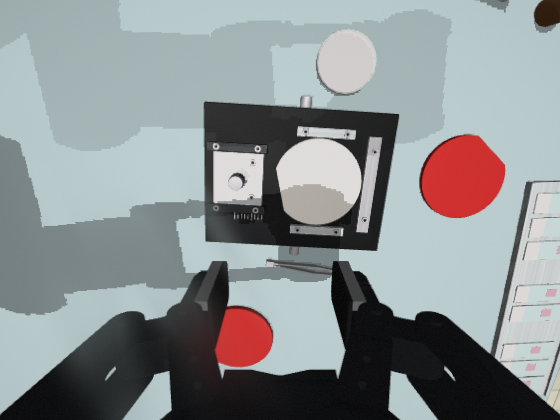

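```bash
cat > meas.py <<'E'
from h import *
from scipy.optimize import least_squares
def world_pts(cm,pts,z): return np.array([onplane(cm,p,z)[:2] for p in pts])
def hull(mask):
    cs,_=cv2.findContours(mask.astype(np.uint8),cv2.RETR_EXTERNAL,cv2.CHAIN_APPROX_NONE)
    return max(cs,key=cv2.contourArea)[:,0,:].astype(float)
def fitdisc(P,a0=None):
    # signed distance to disc with flat
    def f(v,ret=False):
        d=P-v[:2]; n=np.array([np.cos(v[2]),np.sin(v[2])])
        r=np.hypot(*d.T)-v[3]; fl=d@n-v[3]*0.866
        return np.maximum(r,fl)
    best=None
    c=P.mean(0)
    for a in (np.radians(np.arange(0,360,30)) if a0 is None else [a0]):
        s=least_squares(f,[c[0],c[1],a,0.05],loss='soft_l1',f_scale=0.0007)
        if best is None or s.cost<best.cost: best=s
    return best
def holder(im,cm,tag=None):
    # black plate corners
    g=im.max(2)
    return g
E
cat > m1.py <<'E'
from meas import *
import sys
cam='wrist'; name=sys.argv[1]
s=manip.get_state(); cm=manip.camera_model(cam)
im,d=save(cam,name)
r=[x for x in manip.regions_of(cam,'disc')]
for x in r[:5]:
    h=hull(x['mask']); P=world_pts(cm,h,0.022); c=P.mean(0)
    if np.hypot(c[0]-.583,c[1]-.114)<.04:
        b=fitdisc(P); v=b.x; print('disc',x['conf'],v[:2].round(4),'ang',(np.degrees(v[2])%360).round(2),'r',v[3].round(4),'rms',np.sqrt(np.mean(np.square(b.fun))).round(5))
h=None
for q in ['holder','bar_face','jaw','jaw_post']:
  for x in manip.regions_of(cam,q)[:1]:
    z={'holder':.014,'bar_face':.020,'jaw':.020,'jaw_post':.042}[q]
    P=world_pts(cm,hull(x['mask']),z)
    (cx,cy),(w,hh),a=cv2.minAreaRect((P*1000).astype(np.float32)); print(q,x['conf'],cx,cy,w,hh,a)
info()
c=im[90:260,190:410]; cv2.imwrite(f'pics/{name}z.png',cv2.resize(c[:,:,::-1],None,fx=3.5,fy=3.5,interpolation=cv2.INTER_CUBIC))
E
python3 m1.py w2
```

```text
disc 0.97 [0.5817 0.1164] ang 191.1 r 0.0494 rms 0.00039
holder 0.93 558.720947265625 115.85107421875 185.79234313964844 213.5795440673828 87.2873764038086
bar_face 0.56 558.1322631835938 117.09845733642578 182.7297821044922 209.91940307617188 87.54936218261719
jaw 0.89 492.1174621582031 119.481689453125 62.31845474243164 56.67403030395508 88.56118774414062
jaw_post 0.89 495.1455383300781 124.20234680175781 57.442142486572266 53.29376983642578 88.45843505859375
t 4.75 pos [0.5402 0.1136 0.3039] F [ 0.55 -0.62  0.61] M [ 0.06 -0.03  0.04] w 0.0514 yaw_y 0.71 xax [-0.e+00  1.e-04 -1.e+00] q [0.081 0.241 1.554 0.    1.347 0.069]
```

View pics/w2z.png

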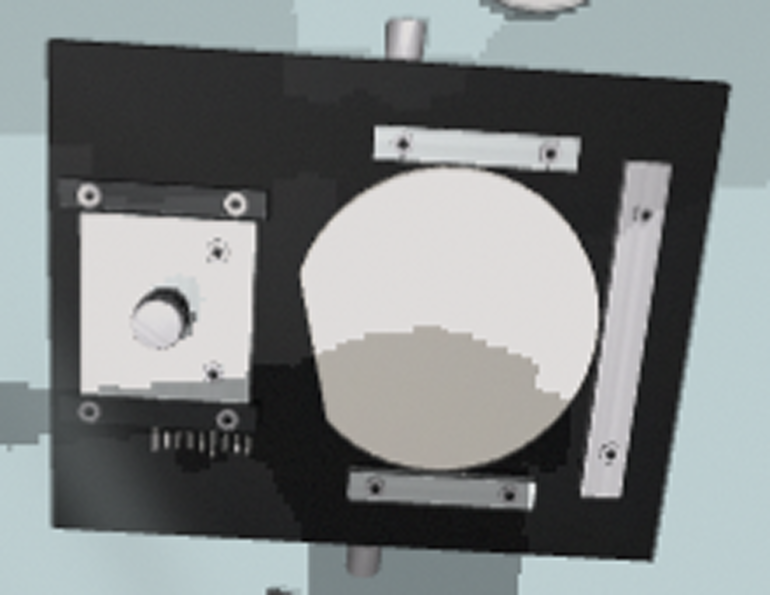

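```bash
cat > px.py <<'E'
from h import *
cm=manip.camera_model('wrist')
f=lambda a,z: onplane(cm,(a[0]/3.5+190-.36,a[1]/3.5+90-.36),z)[:2]
P=[f(a,.014) for a in [(50,40),(728,85),(655,560),(52,527)]]
print(np.round(P,4)); 
for i in range(4):
    d=P[(i+1)%4]-P[i]; print(np.hypot(*d).round(4),np.degrees(np.arctan2(d[1],d[0])).round(2))
print('centre',np.mean(P,0))
B=[f(a,.020) for a in [(625,162),(582,495)]]; d=B[0]-B[1]; print('bar',np.round(B,4),np.mean(B,0),np.hypot(*d),np.degrees(np.arctan2(d[1],d[0]))-90)
J=[f(a,.020) for a in [(257,221),(250,403)]]; d=J[0]-J[1]; print('jawface',np.round(J,4),np.mean(J,0),np.hypot(*d),np.degrees(np.arctan2(d[1],d[0]))-90)
print('post',f((157,325),.042))
G1=[f(a,.020) for a in [(374,160),(580,172)]];G2=[f(a,.020) for a in [(352,467),(535,481)]]
for G in (G1,G2):
    d=G[1]-G[0];print('guide',np.mean(G,0),np.hypot(*d),np.degrees(np.arctan2(d[1],d[0])))
E
python3 px.py
```

```text
[[0.4576 0.2018]
 [0.6678 0.1914]
 [0.6619 0.0299]
 [0.4487 0.0401]]
0.2104 -2.83
0.1616 -92.08
0.2134 177.27
0.162 86.85
centre [0.55902674 0.11578825]
bar [[0.6361 0.1678]
 [0.6321 0.0566]] [0.63408959 0.11223575] 0.11127355900576014 -2.037258856755315
jawface [[0.5214 0.148 ]
 [0.5189 0.088 ]] [0.52011272 0.11801886] 0.06001374396915497 -2.4090039929114084
post [0.49188784 0.11902703]
guide [0.59000982 0.16591411] 0.06451607520919803 -2.415361790844547
guide [0.58442164 0.0637153 ] 0.06253661738464882 -3.96397916393154
```

Run:
```python
from h import *
print(goto([0.582,0.1155,0.12]))
```

```text
[ 6.12936333  1.39534084 -0.04652337]
```

{"op": "play_rows", "data": {
  "steps": [
    [0.42,0.6,0.14,-0.005,0],
    [0.42,0.6,0.14,-0.005,0],
    [0.42,0.6,0.14,-0.005,0],
    [0.42,0.6,0.14,-0.005,0],
    [0.42,0.6,0.14,-0.005,0],
    [0.42,0.6,0.14,-0.005,0],
    [0.42,0.6,0.14,-0.005,0],
    [0.42,0.6,0.14,-0.005,0],
    [0.42,0.6,0.14,-0.005,0],
    [0.42,0.6,0.14,-0.005,0]
  ]
}}

```text
clock: 5.75
position: [0.5824, 0.1156, 0.1232]
ee_rot: [0.503, 0.497, 0.503, -0.497]
contact_force: [0.4, -0.7, 0.2]
width: 0.0495
```

{"op": "play_rows", "data": {
  "steps": [
    [0.42,0,0,0,1],
    [0.42,0,0,0,1],
    [0.42,0,0,0,1],
    [0.42,0,0,0,1],
    [0.42,0,0,0,1],
    [0.42,0,0,0,1],
    [0.42,0,0,0,1],
    [0.42,0,0,0,1],
    [0.42,0,0,0,1],
    [0.42,0,0,0,1],
    [0.42,0,0,0,1],
    [0.42,0,0,0,1],
    [0.42,0,0,0,1],
    [0.42,0,0,0,1],
    [0.42,0,0,0,0],
    [0.42,0,0,0,0]
  ]
}}

```text
clock: 7.35
position: [0.5822, 0.1156, 0.1239]
ee_rot: [0.042, 0.706, 0.042, -0.706]
contact_force: [-0.6, 0.8, 0.3]
width: 0.0496
```

Run:
```python
from h import *
info(); print(goto([0.582,0.1155,0.10])); im,d=save('wrist','w3')
```

```text
t 7.35 pos [0.5822 0.1156 0.1239] F [-0.61  0.76  0.26] M [ 0.   -0.01 -0.05] w 0.0496 yaw_y -83.17 xax [ 1.e-04  1.e-04 -1.e+00] q [0.079 0.453 1.716 0.    0.972 1.53 ]
[0.79695027 0.00295271 0.00784861]
```

View pics/w3.png

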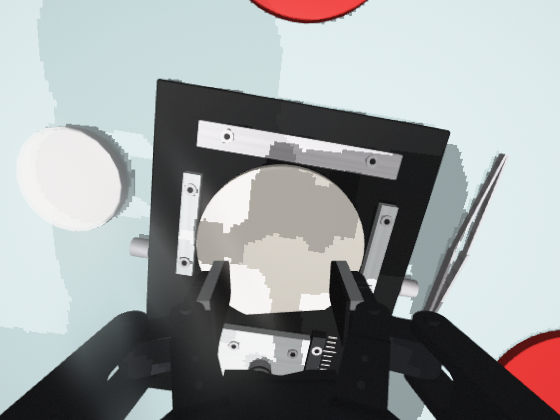

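{"op": "play_rows", "data": {
  "steps": [
    [0.42,0.4,0,0,0],
    [0.42,0.4,0,0,0],
    [0.42,0,0,0,0],
    [0.42,0,0,0,0]
  ]
}}

```text
clock: 7.8
position: [0.5816, 0.1156, 0.0989]
ee_rot: [-0.041, -0.705, -0.041, 0.707]
contact_force: [-0.6, 0.2, -0.2]
width: 0.0496
```

{"op": "play_rows", "data": {
  "steps": [
    [0.42,0.05,0,0,0],
    [0.42,0.05,0,0,0],
    [0.42,0,0,0,0]
  ]
}}

```text
clock: 8.1
position: [0.5822, 0.1156, 0.097]
ee_rot: [0.041, 0.706, 0.041, -0.706]
contact_force: [0.6, 0.4, 1.7]
width: 0.0498
```

{"op": "play_rows", "data": {
  "steps": [
    [0.42,0.03,0,0,0],
    [0.42,0,0,0,0]
  ]
}}

```text
clock: 8.3
position: [0.5821, 0.1157, 0.0961]
ee_rot: [0.041, 0.706, 0.041, -0.706]
contact_force: [0.3, -0.1, 0.0]
width: 0.0493
```

{"op": "play_rows", "data": {
  "steps": [
    [0.42,0.03,0,0,0],
    [0.42,0,0,0,0]
  ]
}}

```text
clock: 8.5
position: [0.5821, 0.1157, 0.0951]
ee_rot: [0.041, 0.706, 0.041, -0.706]
contact_force: [0.1, 0.5, -0.5]
width: 0.0494
```

{"op": "play_rows", "data": {
  "steps": [
    [0.42,0.03,0,0,0],
    [0.42,0,0,0,0]
  ]
}}

```text
clock: 8.7
position: [0.5821, 0.1156, 0.0941]
ee_rot: [-0.041, -0.706, -0.041, 0.706]
contact_force: [-0.1, 0.2, -0.9]
width: 0.0491
```

{"op": "play_rows", "data": {
  "steps": [
    [0.42,0.03,0,0,0],
    [0.42,0.03,0,0,0],
    [0.42,0,0,0,0]
  ]
}}

```text
clock: 9.0
position: [0.582, 0.1156, 0.0922]
ee_rot: [-0.041, -0.706, -0.041, 0.706]
contact_force: [1.3, -0.1, -0.1]
width: 0.0495
```

{"op": "play_rows", "data": {
  "steps": [
    [0.42,0.03,0,0,0],
    [0.42,0,0,0,0]
  ]
}}

```text
clock: 9.2
position: [0.5822, 0.1157, 0.0917]
ee_rot: [0.041, 0.706, 0.041, -0.706]
contact_force: [-0.6, -0.6, 2.0]
width: 0.0496
```

{"op": "play_rows", "data": {
  "steps": [
    [0.42,0.03,0,0,0],
    [0.42,0,0,0,0]
  ]
}}

```text
clock: 9.4
position: [0.5822, 0.1156, 0.0917]
ee_rot: [0.041, 0.706, 0.041, -0.706]
contact_force: [-2.0, -0.2, 7.5]
width: 0.0496
```

{"op": "play_rows", "data": {
  "steps": [
    [0.42,0.02,0,0,0],
    [0.42,0,0,0,0]
  ]
}}

```text
clock: 9.6
position: [0.5822, 0.1156, 0.0917]
ee_rot: [0.041, 0.706, 0.041, -0.706]
contact_force: [-3.3, -0.7, 11.2]
width: 0.0498
```

{"op": "play_rows", "data": {
  "steps": [
    [0.42,0,0,0,-0.4],
    [0.42,0,0,0,-0.5],
    [0.42,0,0,0,-0.5],
    [0.42,0,0,0,-0.5],
    [0.42,0,0,0,-0.5],
    [0.42,0,0,0,0]
  ]
}}

```text
clock: 10.2
position: [0.5836, 0.1158, 0.0917]
ee_rot: [0.13, 0.697, 0.13, -0.694]
contact_force: [-0.3, -0.4, 8.7]
width: 0.0498
```

Run:
```python
from h import *
info(); im,d=save('wrist','w4')
```

```text
t 10.2 pos [0.5836 0.1158 0.0917] F [-0.34 -0.41  8.72] M [0.19 0.09 0.09] w 0.0498 yaw_y -68.85 xax [ 4.1e-03  6.0e-04 -1.0e+00] q [0.079 0.491 1.749 0.    0.898 1.28 ]
```

View pics/w4.png

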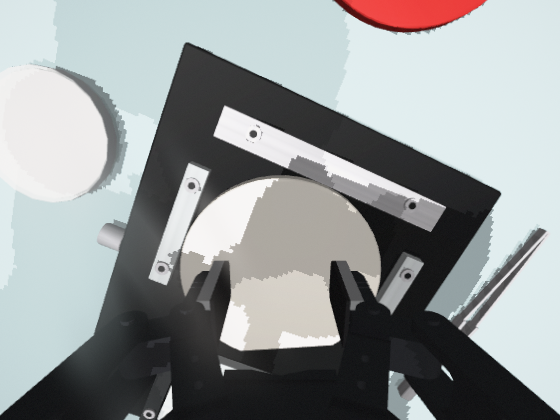

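{"op": "play_rows", "data": {
  "steps": [
    [0.42,0,0,0,-0.6],
    [0.42,0,0,0,-0.6],
    [0.42,0,0,0,-0.6],
    [0.42,0,0,0,-0.6],
    [0.42,0,0,0,-0.6],
    [0.42,0,0,0,-0.6],
    [0.42,0,0,0,-0.6],
    [0.42,0,0,0,-0.6],
    [0.42,0,0,0,0]
  ]
}}

```text
clock: 11.15
position: [0.5839, 0.1161, 0.0917]
ee_rot: [0.299, 0.643, 0.298, -0.639]
contact_force: [0.6, 0.5, 8.9]
width: 0.0495
```

Run:
```python
from h import *
info(); im,d=save('wrist','w5')
```

```text
t 11.15 pos [0.5839 0.1161 0.0917] F [0.63 0.47 8.93] M [ 0.27  0.03 -0.01] w 0.0495 yaw_y -40.07 xax [ 0.0047  0.0011 -1.    ] q [7.900e-02 4.910e-01 1.749e+00 1.000e-03 8.970e-01 7.780e-01]
```

View pics/w5.png

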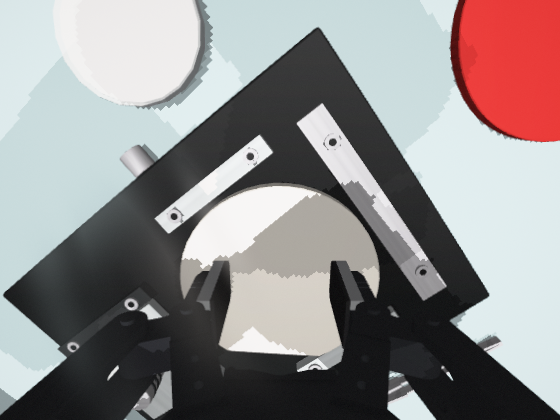

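{"op": "play_rows", "data": {
  "steps": [
    [0.42,0,0,0,-0.6],
    [0.42,0,0,0,-0.6],
    [0.42,0,0,0,-0.6],
    [0.42,0,0,0,-0.6],
    [0.42,0,0,0,-0.6],
    [0.42,0,0,0,-0.6],
    [0.42,0,0,0,-0.6],
    [0.42,0,0,0,-0.6],
    [0.42,0,0,0,-0.6],
    [0.42,0,0,0,-0.6],
    [0.42,0,0,0,-0.6],
    [0.42,0,0,0,0]
  ]
}}

```text
clock: 12.4
position: [0.5834, 0.1161, 0.0917]
ee_rot: [0.499, 0.503, 0.497, -0.501]
contact_force: [-0.1, 1.2, 8.4]
width: 0.0494
```

Run:
```python
from h import *
info(); im,d=save('wrist','w6')
```

```text
t 12.4 pos [0.5834 0.1161 0.0917] F [-0.07  1.2   8.38] M [ 0.18  0.28 -0.09] w 0.0494 yaw_y -0.46 xax [ 0.0036  0.0011 -1.    ] q [7.900e-02 4.910e-01 1.749e+00 1.000e-03 8.980e-01 8.700e-02]
```

View pics/w6.png

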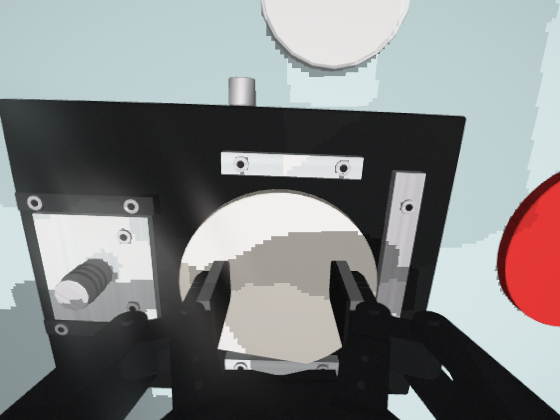

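{"op": "play_rows", "data": {
  "steps": [
    [0.42,0,0,-0.03,0],
    [0.42,0,0,-0.02,0],
    [0.42,0,0,0,-0.6],
    [0.42,0,0,0,-0.6],
    [0.42,0,0,0,-0.6],
    [0.42,0,0,0,-0.6],
    [0.42,0,0,0,-0.6],
    [0.42,0,0,0,-0.6],
    [0.42,0,0,0,0]
  ]
}}

```text
clock: 13.35
position: [0.5826, 0.1178, 0.0917]
ee_rot: [0.583, 0.401, 0.583, -0.399]
contact_force: [-0.5, 3.0, 9.3]
width: 0.0495
```

Run:
```python
from h import *
info(); im,d=save('wrist','w7')
```

```text
t 13.35 pos [0.5826 0.1178 0.0917] F [-0.49  2.99  9.27] M [ 0.14  0.52 -0.04] w 0.0495 yaw_y 21.13 xax [ 0.0018  0.0013 -1.    ] q [ 8.200e-02  4.910e-01  1.749e+00  1.000e-03  9.000e-01 -2.880e-01]
```

View pics/w7.png

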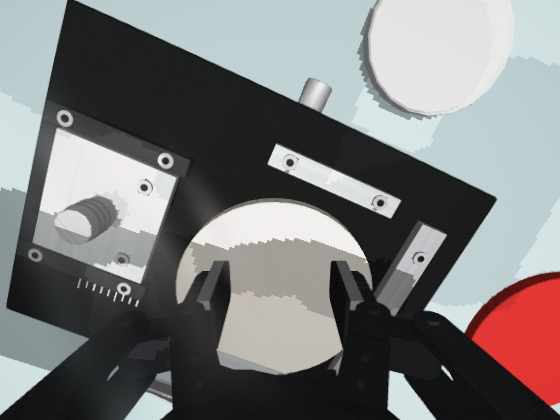

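{"op": "play_rows", "data": {
  "steps": [
    [0.42,-0.3,0,0,0],
    [0.42,-0.5,0,0,0],
    [0.42,-0.5,0,0,0],
    [0.42,0,0,0,-0.8],
    [0.42,0,0,0,-1],
    [0.42,0,0,0,-1],
    [0.42,0,0,0,-1],
    [0.42,0,0,0,0],
    [0.42,0,0,0,0]
  ]
}}

```text
clock: 14.3
position: [0.5821, 0.1171, 0.1291]
ee_rot: [0.65, 0.278, 0.65, -0.277]
contact_force: [1.1, -0.2, -0.1]
width: 0.0495
```

Run:
```python
from h import *
info(); im,d=save('wrist','w8')
```

```text
t 14.3 pos [0.5821 0.1171 0.1291] F [ 1.08 -0.25 -0.1 ] M [ 0.04 -0.   -0.05] w 0.0495 yaw_y 43.79 xax [ 1.e-04 -0.e+00 -1.e+00] q [ 0.081  0.448  1.71  -0.     0.984 -0.683]
```

View pics/w8.png

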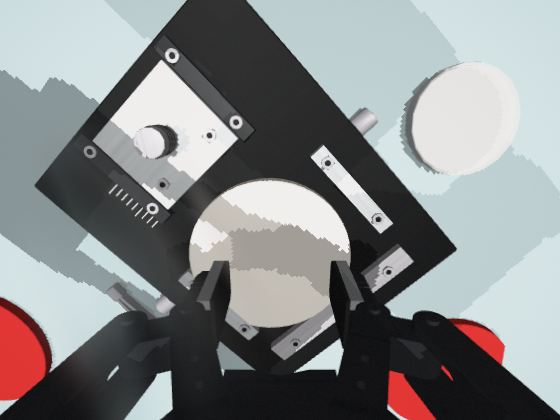

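```bash
cat > m2.py <<'E'
from meas import *
import sys
def run(name,excl=True):
    s=manip.get_state(); cm=manip.camera_model('wrist'); im,d=save('wrist',name)
    out=None
    for x in manip.regions_of('wrist','disc')[:5]:
        h=hull(x['mask']); c=world_pts(cm,h,0.022).mean(0)
        if np.hypot(c[0]-.583,c[1]-.114)>.04: continue
        if excl:
            k=~(((h[:,0]<240)|(h[:,0]>320))&(h[:,1]>245))&(h[:,1]<366); h=h[k]
        P=world_pts(cm,h,0.022)
        for a0 in np.radians(np.arange(0,360,30)):
            def f(v):
                dd=P-v[:2]; n=np.array([np.cos(v[2]),np.sin(v[2])])
                return np.maximum(np.hypot(*dd.T)-.05,dd@n-.0433)
            b=least_squares(f,[c[0],c[1],a0],loss='soft_l1',f_scale=0.0007)
            if out is None or b.cost<out[0].cost: out=(b,h,x['conf'])
    if out:
        b,h,cf=out; v=b.x; print('disc',round(cf,2),v[:2].round(4),'ang',(np.degrees(v[2])%360).round(1),'rms',np.sqrt(np.mean(b.fun**2)).round(5))
        o=im[:,:,::-1].copy()
        for p in h: o[int(p[1]),int(p[0])]=(0,255,0)
        for a in (v[2]-np.pi/6,v[2]+np.pi/6):
            p=proj(cm,[v[0]+.05*np.cos(a),v[1]+.05*np.sin(a),.022]); cv2.circle(o,(int(p[0]),int(p[1])),4,(255,0,255),1)
        cv2.imwrite(f'pics/{name}o.png',o)
    info()
if __name__=='__main__': run(sys.argv[1])
E
python3 m2.py w9
```

```text
disc 0.76 [0.5829 0.1076] ang 266.9 rms 0.00048
t 14.45 pos [0.5821 0.1171 0.129 ] F [-0.31 -0.16 -0.22] M [0.08 0.04 0.03] w 0.0495 yaw_y 43.85 xax [-1.e-04  0.e+00 -1.e+00] q [ 0.081  0.448  1.71   0.     0.984 -0.684]
```

View pics/w9o.png

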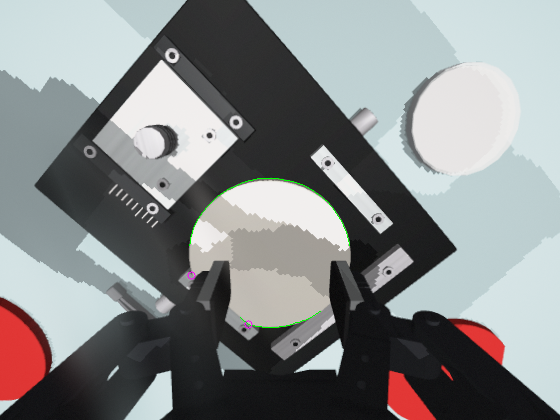

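Run:
```python
from h import *
print(goto([0.583,0.1076,0.0935]))
```

```text
[ 1.1827241  -0.19894066  0.24970012]
```

{"op": "play_rows", "data": {
  "steps": [
    [0.42,0.3,-0.1,0.125,0],
    [0.42,0.4,-0.1,0.125,0],
    [0.42,0.4,0,0,-1],
    [0.42,0.05,0,0,0],
    [0.42,0,0,0,0],
    [0.42,0,0,0,0]
  ]
}}

```text
clock: 15.05
position: [0.5832, 0.1075, 0.0945]
ee_rot: [0.664, 0.243, 0.664, -0.243]
contact_force: [-0.2, -0.3, 0.4]
width: 0.0496
```

{"op": "play_rows", "data": {
  "steps": [
    [0.42,0.03,0,0,0],
    [0.42,0.03,0,0,0],
    [0.42,0,0,0,0]
  ]
}}

```text
clock: 15.35
position: [0.583, 0.1076, 0.0929]
ee_rot: [0.664, 0.243, 0.664, -0.242]
contact_force: [-0.3, -0.8, -0.2]
width: 0.0494
```

Run:
```python
from h import *
info(); print(goto([0.583,0.1155,0.0917]))
```

```text
t 15.35 pos [0.583  0.1076 0.0929] F [-0.25 -0.8  -0.22] M [ 0.01 -0.    0.06] w 0.0494 yaw_y 49.9 xax [ 4.e-04  1.e-04 -1.e+00] q [ 0.065  0.488  1.75   0.     0.903 -0.806]
[ 0.03969218  0.19923486 -0.16979798]
```

{"op": "play_rows", "data": {
  "steps": [
    [0.42,0.04,0,0,0],
    [0.42,0.04,0,0,0],
    [0.42,0,0,0,0]
  ]
}}

```text
clock: 15.65
position: [0.5832, 0.1076, 0.0917]
ee_rot: [0.665, 0.243, 0.664, -0.242]
contact_force: [-2.3, -0.5, 7.7]
width: 0.0496
```

{"op": "play_rows", "data": {
  "steps": [
    [0.42,0.02,0,0,0],
    [0.42,0,0,0,0]
  ]
}}

```text
clock: 15.85
position: [0.5832, 0.1076, 0.0917]
ee_rot: [0.665, 0.243, 0.664, -0.242]
contact_force: [-2.5, 0.6, 12.6]
width: 0.0495
```

Back off slightly, shift +y 8 mm, then start turning.

{"op": "play_rows", "data": {
  "steps": [
    [0.42,-0.01,0.05,-0.04,0],
    [0.42,0,0.05,-0.04,0],
    [0.42,0,0.05,-0.04,0],
    [0.42,0,0.05,-0.05,0],
    [0.42,0,0,0,0]
  ]
}}

```text
clock: 16.35
position: [0.5835, 0.1151, 0.0917]
ee_rot: [0.665, 0.242, 0.664, -0.242]
contact_force: [-1.6, -1.8, 8.6]
width: 0.0495
```

```bash
python3 m2.py w10
```

```text
disc 0.83 [0.583 0.115] ang 268.1 rms 0.00047
t 16.45 pos [0.5835 0.1151 0.0917] F [-0.47 -1.58  9.19] M [-0.33  0.31  0.03] w 0.0494 yaw_y 49.93 xax [ 2.e-03 -7.e-04 -1.e+00] q [ 7.800e-02  4.910e-01  1.748e+00 -1.000e-03  9.000e-01 -7.930e-01]
```

Disc follows. Rotate 36°.

{"op": "play_rows", "data": {
  "steps": [
    [0.42,0,0,0,-0.6],
    [0.42,0,0,0,-0.6],
    [0.42,0,0,0,-0.6],
    [0.42,0,0,0,-0.6],
    [0.42,0,0,0,-0.6],
    [0.42,0,0,0,-0.6],
    [0.42,0,0,0,-0.6],
    [0.42,0,0,0,-0.6],
    [0.42,0,0,0,-0.6],
    [0.42,0,0,0,-0.6],
    [0.42,0,0,0,0]
  ]
}}

```text
clock: 17.55
position: [0.5829, 0.1155, 0.0917]
ee_rot: [0.707, 0.025, 0.706, -0.025]
contact_force: [-3.7, -0.9, 11.2]
width: 0.0496
```

```bash
python3 m2.py w11
```

```text
disc 0.66 [0.5829 0.1155] ang 305.9 rms 0.00059
t 17.65 pos [0.583  0.1155 0.0917] F [-2.69 -0.76 10.62] M [-0.07  0.51  0.09] w 0.0498 yaw_y 85.93 xax [ 8.e-04 -0.e+00 -1.e+00] q [ 0.079  0.491  1.748 -0.     0.901 -1.421]
```

View pics/w11o.png

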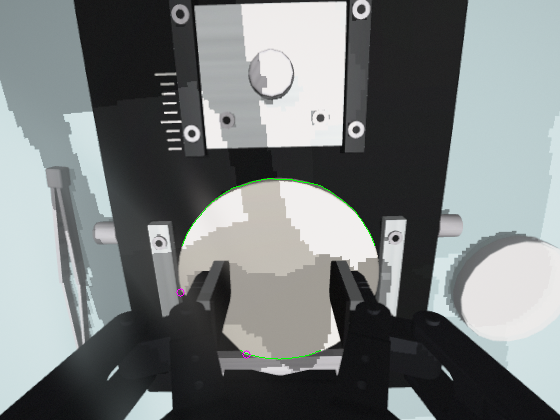

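{"op": "play_rows", "data": {
  "steps": [
    [0.42,0,0,0,-0.6],
    [0.42,0,0,0,-0.6],
    [0.42,0,0,0,-0.6],
    [0.42,0,0,0,-0.6],
    [0.42,0,0,0,-0.6],
    [0.42,0,0,0,-0.6],
    [0.42,0,0,0,-0.6],
    [0.42,0,0,0,-0.6],
    [0.42,0,0,0,-0.6],
    [0.42,0,0,0,-0.6],
    [0.42,0,0,0,-0.6],
    [0.42,0,0,0,-0.6],
    [0.42,0,0,0,-0.6],
    [0.42,0,0,0,0]
  ]
}}

```text
clock: 19.05
position: [0.5846, 0.1159, 0.0917]
ee_rot: [0.66, -0.258, 0.657, 0.257]
contact_force: [0.2, -0.1, 8.0]
width: 0.0497
```

```bash
python3 m2.py w12
```

```text
disc 0.71 [0.5837 0.1146] ang 320.8 rms 0.00058
t 19.15 pos [0.5846 0.1158 0.0917] F [1.08 0.9  6.6 ] M [ 0.23 -0.03 -0.04] w 0.0493 yaw_y 132.68 xax [ 0.0045  0.001  -1.    ] q [ 7.900e-02  4.920e-01  1.747e+00  1.000e-03  8.980e-01 -2.238e+00]
```

View pics/w12o.png

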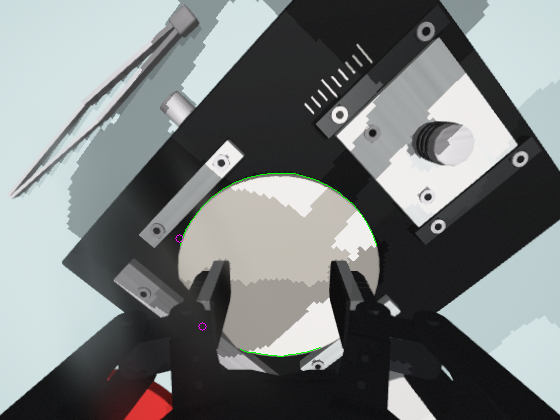

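{"op": "play_rows", "data": {
  "steps": [
    [0.42,-0.3,0,0,0],
    [0.42,-0.6,0,0,0],
    [0.42,-0.6,0,0,0],
    [0.42,0,0,0,1],
    [0.42,0,0,0,1],
    [0.42,0,0,0,1],
    [0.42,0,0,0,1],
    [0.42,0,0,0,1],
    [0.42,0,0,0,1],
    [0.42,0,0,0,1],
    [0.42,0,0,0,1],
    [0.42,0,0,0,1],
    [0.42,0,0,0,1],
    [0.42,0,0,0,1],
    [0.42,0,0,0,0]
  ]
}}

```text
clock: 20.65
position: [0.5828, 0.1154, 0.1352]
ee_rot: [0.692, 0.143, 0.693, -0.143]
contact_force: [0.4, 0.1, 0.1]
width: 0.0494
```

```bash
python3 m2.py w13
```

```text
disc 0.82 [0.5837 0.1157] ang 344.8 rms 0.00049
t 20.75 pos [0.5829 0.1154 0.1351] F [-1.01 -0.1  -0.47] M [-0.04  0.05 -0.03] w 0.0498 yaw_y 66.83 xax [-1.e-04  0.e+00 -1.e+00] q [ 0.078  0.442  1.702  0.     0.998 -1.088]
```

View pics/w13o.png

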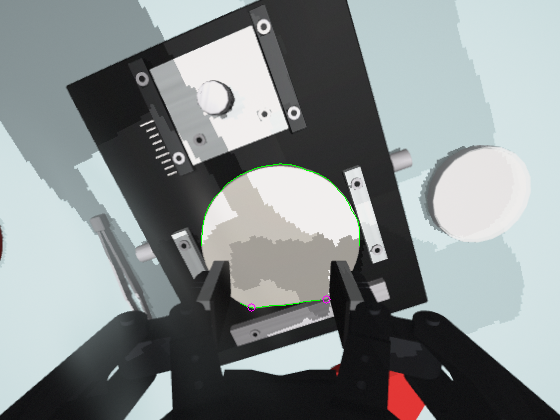

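Run:
```python
from h import *
print(goto([0.5835,0.1150,0.0925]))
```

```text
[ 1.42118086 -0.00464092  0.02479633]
```

{"op": "play_rows", "data": {
  "steps": [
    [0.42,0.4,0,0.025,0],
    [0.42,0.4,0,0,-1],
    [0.42,0.3,0,0,-1],
    [0.42,0.2,0,0,0],
    [0.42,0.06,0,0,0],
    [0.42,0,0,0,0],
    [0.42,0,0,0,0]
  ]
}}

```text
clock: 21.45
position: [0.5839, 0.1152, 0.0944]
ee_rot: [0.704, 0.07, 0.703, -0.07]
contact_force: [0.2, 0.1, -0.3]
width: 0.0497
```

{"op": "play_rows", "data": {
  "steps": [
    [0.42,0.03,0,0,0],
    [0.42,0.03,0,0,0],
    [0.42,0,0,0,0]
  ]
}}

```text
clock: 21.75
position: [0.5837, 0.1152, 0.0925]
ee_rot: [0.704, 0.07, 0.704, -0.07]
contact_force: [0.5, 0.2, -0.6]
width: 0.0494
```

{"op": "play_rows", "data": {
  "steps": [
    [0.42,0.035,0,0,0],
    [0.42,0.035,0,0,0],
    [0.42,0,0,0,0]
  ]
}}

```text
clock: 22.05
position: [0.5838, 0.1152, 0.0917]
ee_rot: [0.704, 0.07, 0.703, -0.07]
contact_force: [-2.2, 0.2, 9.2]
width: 0.0497
```

{"op": "play_rows", "data": {
  "steps": [
    [0.42,0.005,0,0,0],
    [0.42,0,0,0,-0.5],
    [0.42,0,0,0,-0.5],
    [0.42,0,0,0,-0.5],
    [0.42,0,0,0,-0.5],
    [0.42,0,0,0,-0.1],
    [0.42,0,0,0,0],
    [0.42,0,0,0,0]
  ]
}}

```text
clock: 22.85
position: [0.5849, 0.1153, 0.0917]
ee_rot: [0.708, -0.008, 0.706, 0.008]
contact_force: [0.0, 0.1, 7.5]
width: 0.0495
```

```bash
python3 m2.py w14
```

```text
disc 0.72 [0.5846 0.1158] ang 358.5 rms 0.00064
t 22.95 pos [0.5849 0.1152 0.0917] F [-1.32  0.39  8.01] M [0.01 0.03 0.05] w 0.0496 yaw_y 91.32 xax [ 3.6e-03  3.0e-04 -1.0e+00] q [ 0.078  0.492  1.746 -0.     0.9   -1.516]
```

View pics/w14o.png

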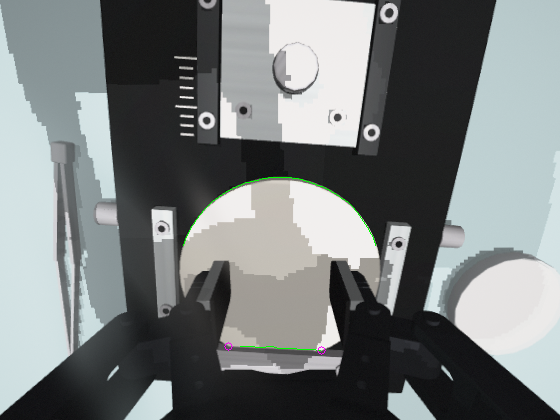

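{"op": "play_rows", "data": {
  "steps": [
    [0.42,0,0,0.05,0],
    [0.42,0,-0.005,0.05,0],
    [0.42,0,-0.005,0.05,0],
    [0.42,0,0,0.03,0],
    [0.42,0,0,0,0]
  ]
}}

```text
clock: 23.45
position: [0.5894, 0.1151, 0.0917]
ee_rot: [0.708, -0.008, 0.707, 0.008]
contact_force: [-1.6, 0.5, 8.8]
width: 0.0496
```

{"op": "play_rows", "data": {
  "steps": [
    [0.42,0,0,0.03,0],
    [0.42,0,0,0,0]
  ]
}}

```text
clock: 23.65
position: [0.5899, 0.1151, 0.0917]
ee_rot: [0.707, -0.008, 0.707, 0.008]
contact_force: [-2.6, 0.3, 10.0]
width: 0.0494
```

```bash
python3 m2.py w15
```

```text
disc 0.8 [0.5891 0.1158] ang 357.4 rms 0.00061
t 23.75 pos [0.5899 0.1151 0.0917] F [-3.56  0.71  9.47] M [-0.05  0.44 -0.01] w 0.0497 yaw_y 91.31 xax [ 5.e-04  2.e-04 -1.e+00] q [ 0.077  0.499  1.732  0.     0.91  -1.517]
```

{"op": "play_rows", "data": {
  "steps": [
    [0.42,0,0,0.03,0],
    [0.42,0,0,0.03,0],
    [0.42,0,0,0,0]
  ]
}}

```text
clock: 24.05
position: [0.5902, 0.1151, 0.0917]
ee_rot: [0.706, -0.008, 0.708, 0.008]
contact_force: [-5.6, -0.5, 12.9]
width: 0.0497
```

{"op": "play_rows", "data": {
  "steps": [
    [0.42,0,0,0.03,0],
    [0.42,0,0,0,0]
  ]
}}

```text
clock: 24.25
position: [0.5903, 0.1151, 0.0916]
ee_rot: [0.705, -0.008, 0.709, 0.008]
contact_force: [-7.2, 0.3, 13.6]
width: 0.0496
```

```bash
python3 m2.py w16
```

```text
disc 0.86 [0.5893 0.1158] ang 358.7 rms 0.00057
t 24.35 pos [0.5903 0.1151 0.0916] F [-6.73 -1.17 13.91] M [-0.05  1.19 -0.07] w 0.0499 yaw_y 91.3 xax [-0.0048 -0.     -1.    ] q [ 0.077  0.501  1.728  0.     0.917 -1.517]
```

View pics/w16o.png

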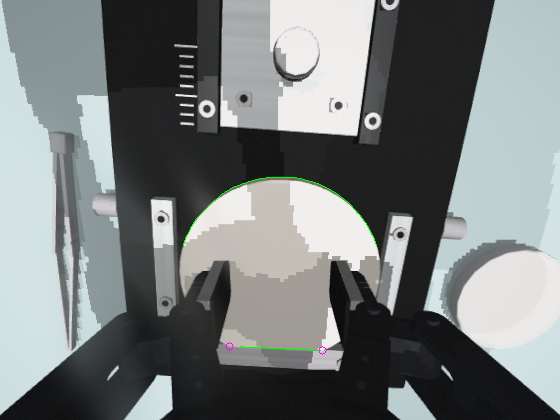

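{"op": "play_rows", "data": {
  "steps": [
    [0.42,-0.1,0,0,0],
    [0.42,-0.3,0,0,0],
    [0.42,-0.8,0,0,0],
    [0.9,-0.9,0,0,0],
    [1,-0.9,0,0,0],
    [1,0,0,-0.9,0],
    [1,0,0,-0.9,0],
    [1,0,0,-0.9,0],
    [1,0,0,0,0],
    [1,0,0,0,0]
  ]
}}

```text
clock: 25.35
position: [0.512, 0.1133, 0.1808]
ee_rot: [0.708, -0.008, 0.706, 0.008]
contact_force: [1.0, 0.7, -0.2]
width: 0.0005
```

```bash
python3 m2.py w17
```

```text
disc 0.58 [0.5935 0.1184] ang 240.7 rms 0.00893
t 25.45 pos [0.5131 0.1132 0.1807] F [0.08 0.73 0.39] M [ 0.   -0.03 -0.01] w -0.0004 yaw_y 91.3 xax [ 2.4e-03  2.0e-04 -1.0e+00] q [ 0.085  0.303  1.799  0.     1.037 -1.509]
```

View pics/w17o.png

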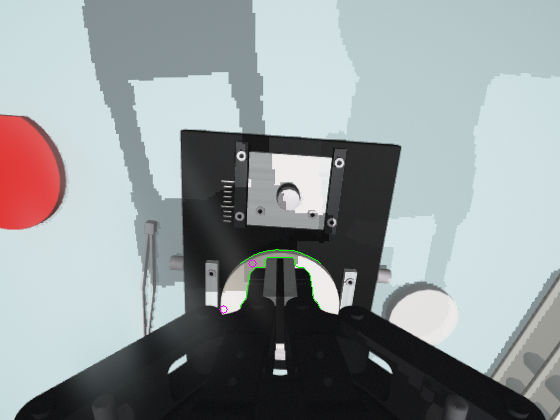

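{"op": "play_rows", "data": {
  "steps": [
    [1,-0.3,0,0,1],
    [1,-0.3,0,0,1],
    [1,0,0,0,1],
    [1,0,0,0,1],
    [1,0,0,0,1],
    [1,0,0,0,1],
    [1,0,0,0,1],
    [1,0,0,0,1],
    [1,0,0,0,1],
    [1,0,0,0,1],
    [1,0,0,0,1],
    [1,0,0,0,1],
    [1,0,0,0,1],
    [1,0,0,0,1],
    [1,0,0,0,1],
    [1,0,0,0,1],
    [1,0,0,0,1],
    [1,0,0,0,1],
    [1,0,0,0,1],
    [1,0,0,0,1]
  ]
}}

```text
clock: 27.45
position: [0.5131, 0.1132, 0.1981]
ee_rot: [0.359, 0.609, 0.359, -0.609]
contact_force: [-0.1, -0.1, 0.6]
width: -0.0002
```

{"op": "play_rows", "data": {
  "steps": [
    [1,0,0,0,1],
    [1,0,0,0,1],
    [1,0,0,0,1],
    [1,0,0,0,1],
    [1,0,0,0,1],
    [1,0,0,0,1],
    [1,0,0,0,1],
    [1,0,0,0,1],
    [1,0,0,0,1],
    [1,0,0,0,1],
    [1,0,0,0,0.5],
    [1,0,0,-0.9,0],
    [1,0,0,-0.9,0],
    [1,0,0,0,0],
    [1,0,0,0,0]
  ]
}}

```text
clock: 28.95
position: [0.5667, 0.1115, 0.1976]
ee_rot: [0.011, -0.707, 0.011, 0.707]
contact_force: [-0.2, -0.0, -0.2]
width: -0.0001
```

```bash
python3 m2.py w18
```

```text
disc 0.55 [0.5913 0.1155] ang 357.4 rms 0.00066
t 29.05 pos [0.5653 0.1116 0.1977] F [-0.14  0.24 -0.19] M [0.03 0.05 0.04] w -0.0001 yaw_y -91.69 xax [-0.0015  0.     -1.    ] q [0.074 0.356 1.665 0.    1.123 1.674]
```

View pics/w18o.png

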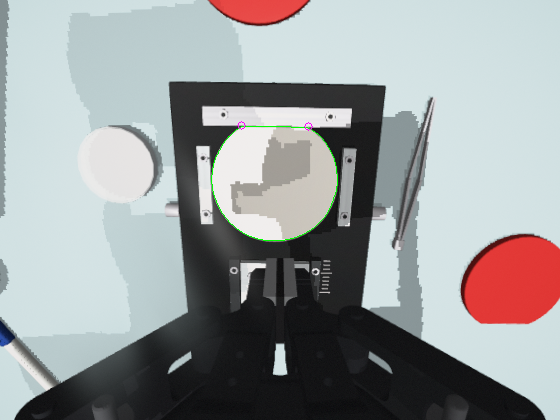

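Run:
```python
import cv2
im=cv2.imread('pics/w18.png'); cv2.imwrite('pics/w18z.png',cv2.resize(im[95:175,195:360],None,fx=4.8,fy=4.8,interpolation=cv2.INTER_CUBIC))
```

```text
(no output)
```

View pics/w18z.png

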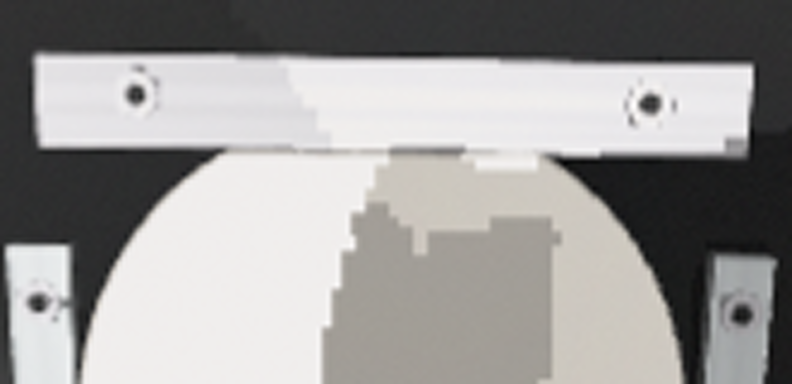

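Run:
```python
from h import *
print(goto([0.461,0.1204,0.198]),goto([0.461,0.1204,0.102]))
```

```text
[-0.00441512 -0.19029893  3.48223608] [ 3.19558129 -0.19040749  3.47744699]
```

{"op": "play_rows", "data": {
  "steps": [
    [1,0,-0.06,0.9,0],
    [1,0,-0.06,0.9,0],
    [1,0,-0.07,0.9,0],
    [1,0,0,0.78,0],
    [1,0.5,0,0,0],
    [1,0.8,0,0,0],
    [1,0.8,0,0,0],
    [1,0.6,0,0,0],
    [1,0,0,0,0],
    [1,0,0,0,0]
  ]
}}

```text
clock: 30.05
position: [0.4612, 0.1204, 0.1174]
ee_rot: [0.01, -0.707, 0.01, 0.707]
contact_force: [1.1, -0.4, 0.6]
width: 0.0
```

Run:
```python
from h import *
info(); save('wrist','w19'); print(goto([0.461,0.1204,0.102]))
```

```text
t 30.05 pos [0.4612 0.1204 0.1174] F [ 1.1  -0.39  0.64] M [-0.01  0.01 -0.  ] w 0.0 yaw_y -91.69 xax [-4.e-04  1.e-04 -1.e+00] q [0.109 0.319 1.98  0.    0.843 1.709]
[0.53163341 0.00376451 0.02535771]
```

View pics/w19.png

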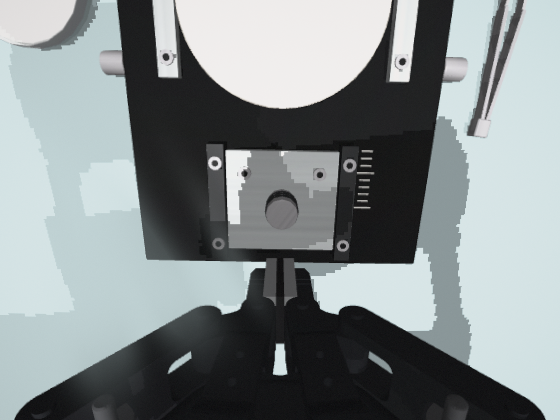

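{"op": "play_rows", "data": {
  "steps": [
    [1,0.3,0,0,0],
    [1,0.2,0,0,0],
    [1,0,0,0,0],
    [1,0,0,-0.1,0],
    [1,0,0,-0.1,0],
    [1,0,0,0,0]
  ]
}}

```text
clock: 30.7
position: [0.4685, 0.1202, 0.1024]
ee_rot: [-0.011, 0.708, -0.01, -0.707]
contact_force: [0.6, -0.1, 0.6]
width: -0.0001
```

{"op": "play_rows", "data": {
  "steps": [
    [1,0,0,-0.05,0],
    [1,0,0,-0.05,0],
    [1,0,0,0,0]
  ]
}}

```text
clock: 31.0
position: [0.4708, 0.1201, 0.1022]
ee_rot: [-0.01, 0.707, -0.01, -0.707]
contact_force: [0.5, 0.2, 0.3]
width: -0.0003
```

{"op": "play_rows", "data": {
  "steps": [
    [1,0,0,-0.05,0],
    [1,0,0,-0.05,0],
    [1,0,0,0,0]
  ]
}}

```text
clock: 31.3
position: [0.4731, 0.12, 0.102]
ee_rot: [0.01, -0.707, 0.01, 0.707]
contact_force: [-0.9, -0.3, 0.1]
width: 0.0003
```

{"op": "play_rows", "data": {
  "steps": [
    [1,0,0,-0.1,0],
    [1,0,0.003,-0.1,0],
    [1,0,0.003,-0.1,0],
    [1,0,0,0,0]
  ]
}}

```text
clock: 31.7
position: [0.483, 0.1196, 0.1021]
ee_rot: [-0.01, 0.707, -0.01, -0.707]
contact_force: [-0.9, 0.4, -0.8]
width: -0.0001
```

{"op": "play_rows", "data": {
  "steps": [
    [1,0,0.003,-0.1,0],
    [1,0,0.003,-0.1,0],
    [1,0,0,0,0]
  ]
}}

```text
clock: 32.0
position: [0.4891, 0.1192, 0.1021]
ee_rot: [-0.011, 0.707, -0.01, -0.707]
contact_force: [-1.2, -0.3, -0.5]
width: 0.0004
```

Run:
```python
from h import *
info(); save('wrist','w20')
```

```text
t 32.0 pos [0.4891 0.1192 0.1021] F [-1.17 -0.33 -0.49] M [0.04 0.19 0.01] w 0.0004 yaw_y -91.69 xax [ 9.e-04  2.e-04 -1.e+00] q [0.101 0.372 1.941 0.    0.827 1.701]
```

View pics/w20.png

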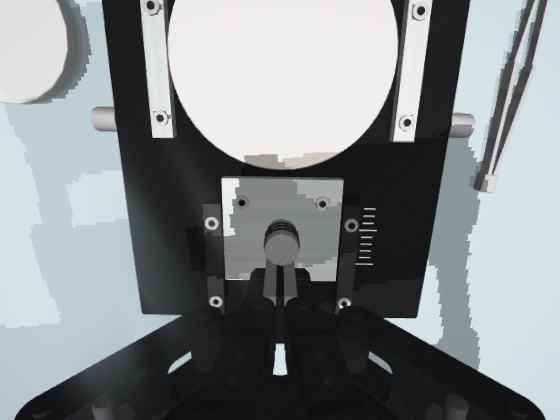

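Run:
```python
from h import *
cm=manip.camera_model('wrist')
print(onplane(cm,(283,178),.020),onplane(cm,(283,170),.022),onplane(cm,(282,250),.042))
```

```text
[0.53626568 0.11693519 0.02      ] [0.54052207 0.11684822 0.022     ] [0.50823714 0.11839645 0.042     ]
```

{"op": "play_rows", "data": {
  "steps": [
    [1,0,0.002,-0.05,0],
    [1,0,0.002,-0.05,0],
    [1,0,0,0,0]
  ]
}}

```text
clock: 32.35
position: [0.4917, 0.1191, 0.1022]
ee_rot: [-0.011, 0.707, -0.01, -0.707]
contact_force: [-1.6, 0.9, -0.1]
width: 0.0001
```

{"op": "play_rows", "data": {
  "steps": [
    [1,0,0,-0.02,0],
    [1,0,0,0,0]
  ]
}}

```text
clock: 32.55
position: [0.492, 0.1191, 0.1022]
ee_rot: [-0.01, 0.707, -0.01, -0.707]
contact_force: [-2.2, 0.4, 0.9]
width: -0.0
```

{"op": "play_rows", "data": {
  "steps": [
    [1,0,0,-0.02,0],
    [1,0,0,0,0]
  ]
}}

```text
clock: 32.75
position: [0.4927, 0.119, 0.1022]
ee_rot: [-0.01, 0.707, -0.01, -0.707]
contact_force: [-1.8, 1.3, 0.3]
width: -0.0002
```

```bash
cat > jz.py <<'E'
from h import *
import sys
info(); im,d=save('wrist',sys.argv[1])
cv2.imwrite(f'pics/{sys.argv[1]}z.png',cv2.resize(im[110:250,190:380,::-1],None,fx=4,fy=4,interpolation=cv2.INTER_CUBIC))
E
python3 jz.py w21
```

```text
t 32.75 pos [0.4927 0.119  0.1022] F [-1.82  1.3   0.27] M [ 0.14  0.26 -0.01] w -0.0002 yaw_y -91.69 xax [ 1.e-04  1.e-04 -1.e+00] q [0.1   0.377 1.933 0.    0.832 1.7  ]
```

View pics/w21z.png

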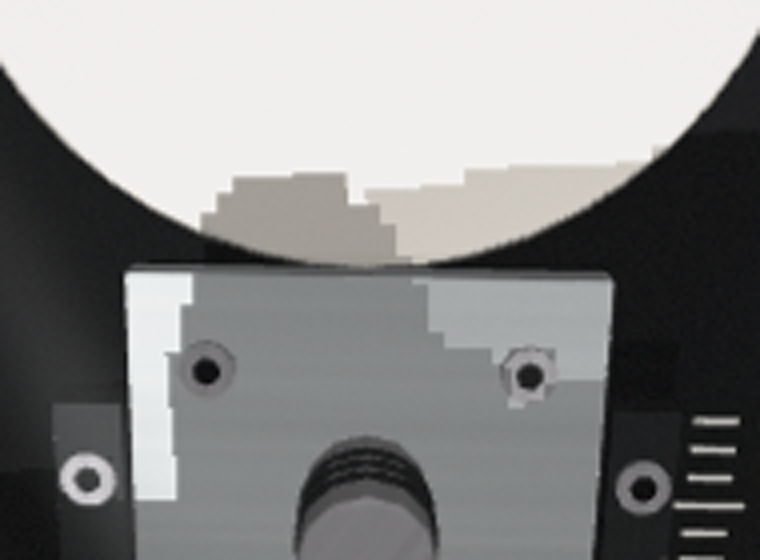

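Almost touching; force still at the sliding level. Continue in 0.5 mm steps.

{"op": "play_rows", "data": {
  "steps": [
    [1,0,0,-0.015,0],
    [1,0,0,0,0]
  ]
}}

```text
clock: 33.0
position: [0.4932, 0.119, 0.1022]
ee_rot: [-0.01, 0.707, -0.01, -0.707]
contact_force: [-2.0, 0.7, 0.1]
width: 0.0003
```

{"op": "play_rows", "data": {
  "steps": [
    [1,0,0,-0.015,0],
    [1,0,0,0,0]
  ]
}}

```text
clock: 33.2
position: [0.4937, 0.119, 0.1022]
ee_rot: [-0.01, 0.707, -0.01, -0.707]
contact_force: [-1.3, 0.7, 1.1]
width: 0.0001
```

{"op": "play_rows", "data": {
  "steps": [
    [1,0,0,-0.015,0],
    [1,0,0,0,0]
  ]
}}

```text
clock: 33.4
position: [0.4941, 0.119, 0.1022]
ee_rot: [-0.01, 0.707, -0.01, -0.707]
contact_force: [-2.3, 1.9, -0.2]
width: -0.0001
```

{"op": "play_rows", "data": {
  "steps": [
    [1,0,0,-0.015,0],
    [1,0,0,0,0]
  ]
}}

```text
clock: 33.6
position: [0.4942, 0.1189, 0.1021]
ee_rot: [0.01, -0.707, 0.01, 0.707]
contact_force: [-3.4, 0.5, 1.6]
width: 0.0
```

{"op": "play_rows", "data": {
  "steps": [
    [1,0,0,-0.015,0],
    [1,0,0,0,0]
  ]
}}

```text
clock: 33.8
position: [0.4943, 0.1189, 0.1021]
ee_rot: [0.01, -0.707, 0.01, 0.707]
contact_force: [-4.4, 1.5, 2.4]
width: -0.0002
```

```bash
python3 jz.py w22
```

```text
t 33.8 pos [0.4943 0.1189 0.1021] F [-4.38  1.49  2.43] M [0.06 0.7  0.  ] w -0.0002 yaw_y -91.69 xax [-0.0013 -0.     -1.    ] q [0.099 0.379 1.929 0.    0.835 1.699]
```

View pics/w22z.png

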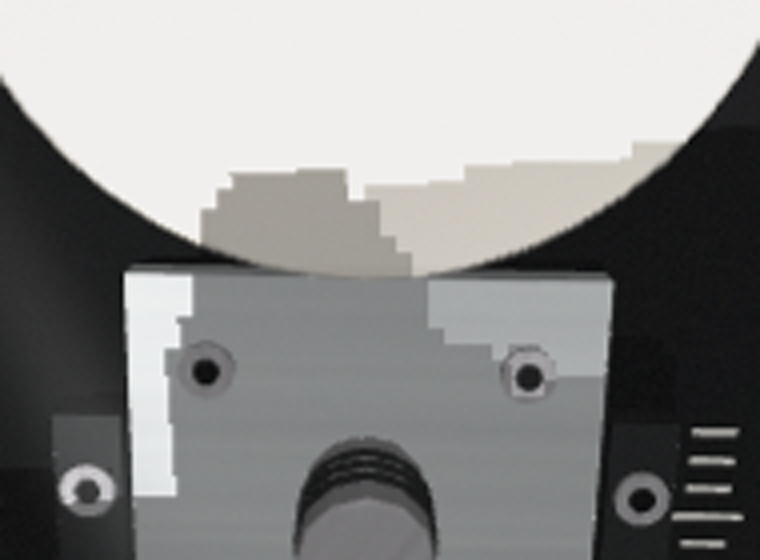

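{"op": "play_rows", "data": {
  "steps": [
    [1,0,0,0.1,0],
    [1,0,0,0.3,0],
    [1,0,0,0.3,0],
    [1,-0.4,0,0,0],
    [1,-0.9,0,0,0],
    [1,-0.9,0,0,0],
    [1,-0.9,0,0,0],
    [1,0,0,-0.9,0],
    [1,0,0,-0.9,0],
    [1,0,0,0,0],
    [1,0,0,0,0]
  ]
}}

```text
clock: 34.95
position: [0.5275, 0.1179, 0.1949]
ee_rot: [0.01, -0.707, 0.011, 0.707]
contact_force: [-1.0, 0.2, 0.0]
width: 0.0001
```

```bash
python3 m2.py w23
python3 - <<'E'
from h import *
im=cv2.imread('pics/w23.png'); cv2.imwrite('pics/w23z.png',cv2.resize(im[60:260,150:400],None,fx=3,fy=3,interpolation=cv2.INTER_CUBIC))
E
```

```text
disc 0.81 [0.5908 0.1156] ang 358.4 rms 0.00091
t 35.05 pos [0.5265 0.1179 0.1947] F [-0.11 -0.19  0.86] M [ 0.01 -0.03  0.02] w 0.0002 yaw_y -91.68 xax [-1.8e-03 -1.0e-04 -1.0e+00] q [0.091 0.309 1.748 0.    1.087 1.692]
```

View pics/w23z.png

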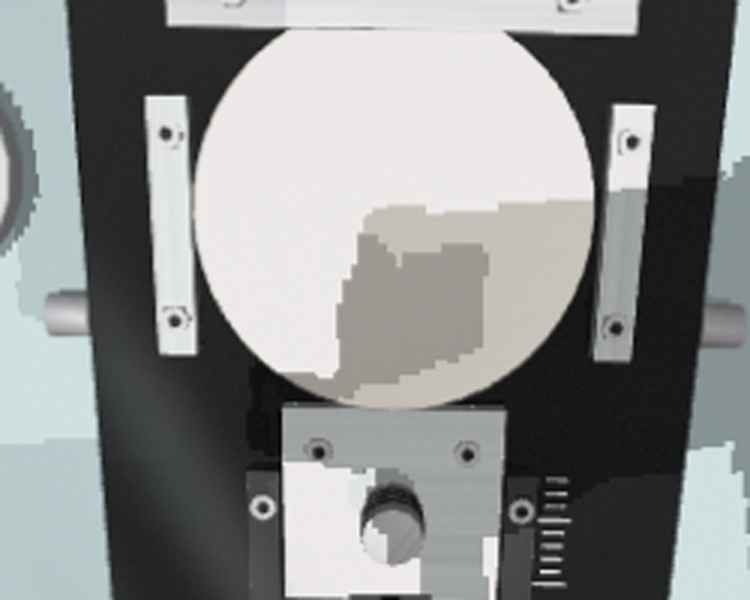

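View pics/w23o.png

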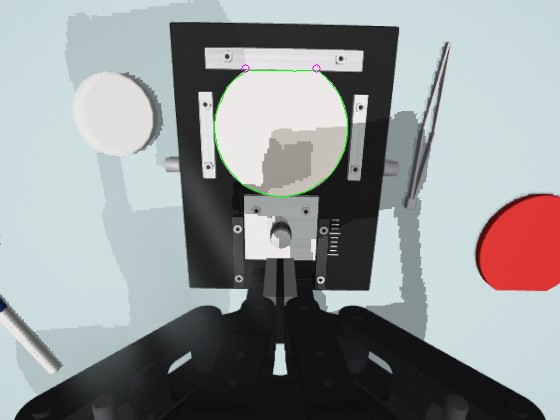

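Run:
```python
from h import *
print(manip.sign_off())
```

```text
the job is handed in; nothing more can be done
None
```

The disc's flat is against the steel bar, the jaw touches its rim on the opposite side, and the robot is clear of everything. I handed the job in at about 35 s of the 72 s allowed.

- **Turning:** I pressed two fingertips on the disc's face, mostly with 8–10 N in total and 14 N at most. I turned it about 167° in three strokes, then slid it to the bar until it stopped, with about 7 N of sideways force.
- **What went wrong:** in the first stroke the disc drifted until its flat caught on the tweezers-side guide. I lifted the fingers (not the disc), pressed down again, drew the disc back to the middle and carried on.
- **Clamping:** I pushed the jaw by its post with closed fingers. It slid at about 2 N. At the rim it stopped and the force rose to 4.4 N, so I backed off.

**Last checks:** the final picture shows the flat parallel to the bar with no visible gap and the jaw face at the rim. The disc's angle measured 357.4° before clamping and 358.4° after. The bar measured about 357.4–358°, so both agree within the roughly 1° error of the measurement. I moved nothing else on the bench on purpose, but I did not check the other items' positions afterwards.

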